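# Put the garlic away in the latch-lid keeper

### The arm

A 7-joint arm with a two-finger parallel gripper is mounted at the origin on a cart in front of the work surface, level with it; the furniture and walls round the work are solid. World frame = base frame: x ahead of the robot, y to its left, z up, the work surface at z = 0. Lengths are in m, angles in rad, forces in N, time in s.
With the tool pointing down it reaches from about 0.425 to 0.825 m from the base axis. Payload 3.6 kg.
Tool frame: the origin (TCP) lies midway between the tips of the shut fingers; the grasp point (between the pads) lies pinch_z behind it (pinch_z is the distance from the TCP to the grasp point, in m); z points along the fingers, y is the line along which they close (so a half turn about z gives the same grasp; the last joint's range is limited). The gripper opens to 93 mm and grips with 3 to 60 N. Pads are 15 mm wide; open, the fingers measure 128 mm over their backs; the gripper's body (75 mm by 188 mm) begins 65 mm behind the grasp point.
Start: joints at [1.319, 0.615, -0.013, 1.423, 0.008, 1.103, -0.04], TCP at [0.146, -0.633, 0.219] pointing down, gripper open.
Joint ranges: [-3.12, 3.12], [-0.3, 2.06], [-1.34, 1.32], [0.26, 2.42], [-1.36, 4.5], [0.01, 1.98], [-2.84, 2.84]. Speed limits (rad/s): [2.79, 2.79, 3.14, 3.14, 3.14, 3.14, 3.14].

### API

Orientations are given as a rotation vector (axis times angle).
In Python, from plant import * gives the robot as it stands. The module is installed in compiled form; this text tells all that it offers.
- The arm moves only by the tool step_arm, never from a script. Its argument "steps" is a list of rows, each a list of 3 entries, a list of its own where there are three numbers: the shift along the world's x, y, z in mm, then the turn, a rotation vector about the world's x, y, z in rad, then the gripper command: -1 is fully open, 1 is shut, values between are in proportion. In form: [[[dx, dy, dz], [rx, ry, rz], fingers], ...]. A call has exactly 8 rows; each row shifts and turns the commanded pose from where the row before left it; what a row does not reach is not made up. A row lasts 1/8 s, in which the tool goes at most 62.5 mm and 10.7 degrees, less where a joint would pass 70% of its speed; a pose out of reach is approached as far as the arm can. A call with a gripper value outside its range is refused whole. The fingers move at their own pace and stop on an object; "force" is the grip in N (left out, the last holds). Time passes only in rows, so rows that do not move let the fingers close, or fill a call up. It gives the time, the measured TCP pose, the force, the opening and the grip force at its end, in the units of the state.
- observe(): the state, without advancing time (a new reading comes with each control period).
- camera(name): name is "scene" or "side" or "wrist"; returns the picture (384x512x3 uint8, red, green, blue); there is no depth.
- camera_info(name): a dict with "intrinsics" (3x3 intrinsics, pixels), "xyz" and "rotation" of the camera in the world. Camera axes: x right, y up, looking along -z (the intrinsics and any distortion apply to the point x, -y, -z); pixel columns grow to the right and rows downward; lengths in m; the calibration is good to about 2 mm. A picture is of the moment at which its call begins: read the wrist's pose just before it. camera_info takes no time and is no camera call; for the wrist camera it gives the pose at the moment of the call.
- job_done(): hands the job in; it is judged then, once.
The state is a dict: "time_s": time; "q": joint angles; "joint_velocities": joint speeds; "tau": joint torques, N m; "position": TCP position; "ee_rot": TCP orientation; "ft_force": force on the tool from outside, world axes, zero at the start; "wrist_torque": the same for the moment, N m; "opening": opening from 0.0 (shut) to 1.0 (fully open); "grip_force": force on a finger pad.
Only numpy, scipy, OpenCV 4.12 (cv2) and the standard library are available. Lean on these libraries where they do the work, as an engineer would, in place of code of your own. Each camera call takes 0.05 s, during which the arm holds its last target. There are 200 camera calls.

### The job

Press the red thumb latch on the front of the green garlic keeper so that its sprung lid pops fully open, lower the garlic bulb into the keeper (do not drop it in from above the rim), and push the lid down until it snaps shut and stays shut. Leave the lemon, the glass tumbler and the salt shaker where they stand.

Things in the scene. Friction and masses are not known exactly. Their poses are not given: they have to be found in the camera images.
- keeper: Garlic keeper: open rectangular box, sage green, fixed to the worktop, 116 deep (x) x 146 wide (y) x 60 high to its rim, walls and floor 4 thick. Origin: centre of the underside. Its own -x face is the front with the red latch; +x is the hinge side. Shut, the off-white lid makes it 81 high in all, with 71 of room inside from floor to lid
- keeper_in (a point): Centre of the keeper's inner floor, 4 above the worktop; axes as the keeper's. Inner space 108 (x) x 138 (y)
- keeper_hinge (a point): Middle of the lid's hinge line: 58 behind (+x of) the keeper's centre, 62 above the worktop; the hinge runs along the keeper's y. Up high behind the open lid, beware of the wall cabinet over the back of the worktop and the fridge on the right: there is most room at the lid's end nearer the worktop's front edge (the keeper's -y end)
- keeper_lid (a joint): Lid angle: 0 shut, 1.65 rad fully open (leaning 5 degrees back beyond upright). The lid is a shell 116 x 146 x 18, skirt included. A spring (0.14 Nm at shut, falling to 0.06 Nm at open) swings it fully open in under half a second whenever the latch lets go and nothing is in the way; latched it reads under 0.03
- lid_front (a point): Point fixed in the lid's outer (top) face, on its middle line, 10 from the front edge, 106 from the hinge line along the lid and 18 above the hinge line when shut. Its z axis is the lid's outward normal, -x runs towards the lid's front edge. A push of roughly 5 N down here makes the lid snap under the latch
- keeper_latch (a joint): Thumb latch angle: 0 at rest (it springs back), 0.24 rad pressed to its stop. The lid is let go at about 0.1 rad. About 1.5 N to start it and 4.5 N to hold it at its stop, at the pad
- latch_pad (a point): Top of the red thumb pad, where to press straight down; 90 in front (-x) of the keeper's centre and 52 above the worktop. The pad is 26 wide (y) and reaches from 66 to 100 in front of the centre; the latch's upright (its top 83 above the worktop) stands 70 in front of the centre, between pad and lid, and swings about 6 outwards when the pad is pressed. The pad goes down about 6
- garlic: Garlic bulb, whitish pink, about 61 x 59 x 60 high, loose on the worktop; origin at the centre of its underside. Can be gripped across its middle from above
- lemon: Yellow lemon, 76 x 57 x 59, bystander; origin at the centre of its underside
- tumbler: Clear glass tumbler, 80 across, 91 high, bystander; origin at the centre of its underside
- table_shaker: Small glass salt shaker with a grey top, 44 across, 90 high, bystander; origin at the centre of its underside
Things that resemble listed ones, but are neither listed nor needed, are in the scene too. Leave any turquoise look-alike of the garlic alone.

How it is judged:
By the outcome, as a careful person would: the job done as asked, in the order asked, and still so for the second after the job is handed in, with the robot touching nothing.
It also fails if it takes over 61 s, if anything falls off the work surface, if the arm or the gripper's body presses on something with over 40 N, if the wrist force passes 120 N, or if a joint passes its speed limit or range.

## Working session

There is one attempt and no reset: what is moved stays moved. The work goes in short steps, Python scripts to look and compute and a tool call to move; the robot and the scene stay as the last step left them, time stands still between calls to the robot, and variables do not carry over. Pictures are saved under pics/ and viewed, at most 10 in all, crops included, and the job is handed in when it is done.

Besides the shell and the picture viewer there is one more tool, called after "Request:" by a JSON object that holds its "name" and its "arguments". step_arm: Moves the arm, as the interface text tells. Its arguments: {"type":"object","properties":{"steps":{"type":"array"},"force":{"type":"number"}},"required":["steps"]}

```bash
mkdir -p pics
python3 - <<'E'
from plant import *
import cv2,numpy as np
s=observe();print(s)
ims=[camera(n) for n in("scene","side")]
for n,i in zip(("scene","side"),ims):
    cv2.imwrite(f"pics/{n}0.png",i[:,:,::-1]); c=camera_info(n);print(n,c)
    cv2.imwrite(f"pics/{n}0b.png",cv2.resize(i[:,:,::-1],(800,600),interpolation=cv2.INTER_CUBIC))
E
```

```text
{'time_s': 0.0, 'q': array([ 1.31850943,  0.61592895, -0.01261965,  1.42491557,  0.00813082,
        1.10339832, -0.0403996 ]), 'joint_velocities': array([ 0.00213609, -0.00018642, -0.00027753, -0.00021073, -0.00014491,
        0.00076408,  0.00078032]), 'tau': array([ 2.77371937e-04, -4.58932865e+01,  2.08702502e-01, -1.65747249e+01,
       -6.12332392e-02,  2.04283465e-02,  2.32473694e-04]), 'position': array([ 0.14533905, -0.63271733,  0.21746935]), 'ee_rot': array([-3.11902081e+00, -3.53752710e-01,  5.59028041e-04]), 'ft_force': array([-0.03716505, -0.17736388, -0.1688439 ]), 'wrist_torque': array([-0.04682285,  0.00915557, -0.05838294]), 'grip_force': 0.0, 'opening': 1.0033958247381694}
scene {'intrinsics': array([[483.3069827 ,   0.        , 254.11149341],
       [  0.        , 483.3069827 , 182.74233355],
       [  0.        ,   0.        ,   1.        ]]), 'xyz': array([-0.51192188,  0.37634955,  0.79207438]), 'rotation': array([ 0.69932964, -0.77255916, -1.59225892])}
side {'intrinsics': array([[416.16165356,   0.        , 251.03278573],
       [  0.        , 416.16165356, 190.45514204],
       [  0.        ,   0.        ,   1.        ]]), 'xyz': array([ 0.15998827, -0.26032424,  0.70697053]), 'rotation': array([ 0.709586  , -0.21577814, -0.54052635])}
```

View pics/scene0b.png

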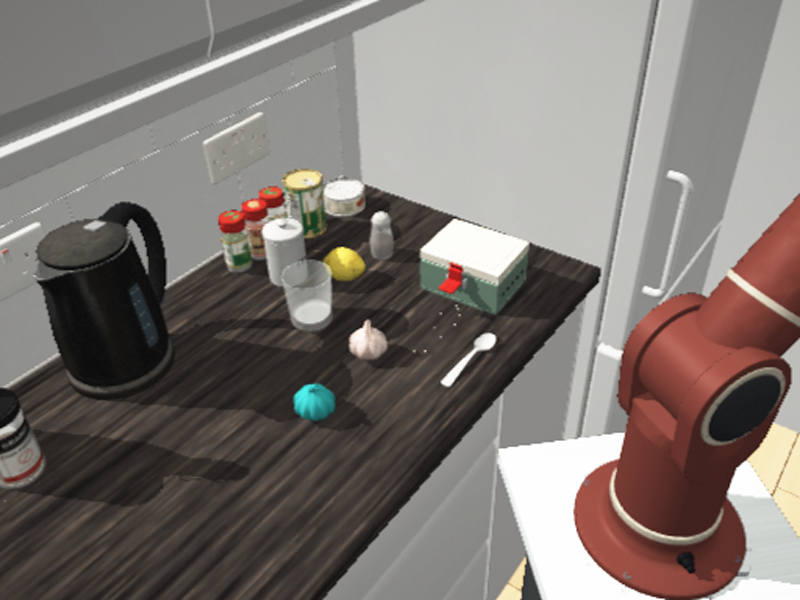

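View pics/side0b.png

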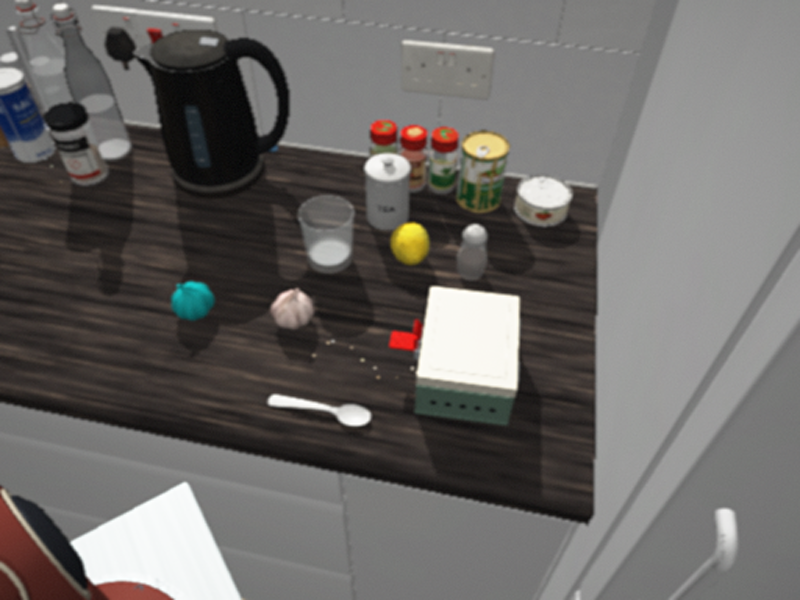

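The scene view shows the pink garlic at (368,342), the turquoise look-alike at (314,402), the keeper's lid at about (475,248) and the red latch at (453,278). In the side view the garlic is at (292,309), the turquoise at (192,300), the keeper lid spans (430,288)-(520,294)-(517,383)-(418,376), and the latch is at (404,340). The whitish pink bulb fits the description; the turquoise one is the decoy.

```bash
cat > h.py <<'E'
import cv2,numpy as np
from scipy.spatial.transform import Rotation as R
from scipy.optimize import least_squares
def P(c,X):
    r=R.from_rotvec(c["rotation"]).as_matrix(); p=(np.atleast_2d(X)-c["xyz"])@r
    p=p*[1,-1,-1]; u=p@c["intrinsics"].T; return u[:,:2]/u[:,2:]
def tri(obs,x0=(0.5,0,0.03)):
    f=lambda X:np.concatenate([(P(c,X)[0]-uv) for c,uv in obs]); s=least_squares(f,x0); return s.x,np.abs(s.fun).max()
E
python3 - <<'E'
from h import *; from plant import *
C={n:camera_info(n) for n in("scene","side")}
I={n:cv2.imread(f"pics/{n}0.png") for n in C}
k=0.64
def t(a,b): 
    x,e=tri([(C["scene"],np.array(a)*k),(C["side"],np.array(b)*k)]);return x.round(3),round(e,2)
print("garlic",t((368,344),(292,310)),"turq",t((314,402),(192,300)))
print("lemon",t((345,264),(410,244)),"tumbler",t((309,296),(328,236)),"shaker",t((381,236),(473,252)),"spoon",t((484,342),(353,414)),t((449,380),(275,401)))
print("latch",t((451,285),(402,341)))
# keeper fit: lid top corners (front,+y),(back,+y),(back,-y),(front,-y)
cs=np.array([[421,256],[460,222],[528,241],[500,276]])*k
cd=np.array([[418,380],[429,288],[520,294],[517,388]])*k
import itertools
# triangulate per corner, order scene: find matching
for o in range(4):
    print([t(cs[i]/k,np.roll(cd,o,0)[i]/k) for i in range(4)])
# red mask
for n,i in I.items():
    h=cv2.cvtColor(i,cv2.COLOR_BGR2HSV);m=(((h[...,0]<6)|(h[...,0]>174))&(h[...,1]>200)&(h[...,2]>90)).astype('uint8')
    _,l,st,ce=cv2.connectedComponentsWithStats(m); print(n,[(s.tolist(),c.round(1)) for s,c in zip(st[1:],ce[1:]) if s[4]>30])
a=I["scene"][120:260,150:350];b=I["side"][170:290,90:350]
out=np.full((600,780,3),0,'uint8');A=cv2.resize(b,(650,300),interpolation=3);B=cv2.resize(a,(429,300),interpolation=3);out[:300,:650]=A;out[300:,:429]=B
cv2.imwrite("pics/crop.png",out)
E
```

```text
garlic (array([0.366, 0.311, 0.019]), np.float64(0.61)) turq (array([0.255, 0.401, 0.02 ]), np.float64(0.76))
lemon (array([0.574, 0.327, 0.028]), np.float64(0.64)) tumbler (array([0.471, 0.394, 0.044]), np.float64(0.35)) shaker (array([0.637, 0.255, 0.037]), np.float64(0.75)) spoon (array([0.357, 0.129, 0.003]), np.float64(0.68)) (array([0.284, 0.2  , 0.002]), np.float64(0.51))
latch (array([0.452, 0.163, 0.05 ]), np.float64(0.62))
[(array([0.488, 0.161, 0.015]), np.float64(20.42)), (array([0.475, 0.145, 0.154]), np.float64(0.38)), (array([0.535, 0.061, 0.138]), np.float64(22.68)), (array([ 0.564,  0.055, -0.018]), np.float64(3.17))]
[(array([ 0.659,  0.132, -0.106]), np.float64(17.49)), (array([0.445, 0.106, 0.104]), np.float64(21.45)), (array([0.426, 0.088, 0.196]), np.float64(19.4)), (array([0.583, 0.102, 0.052]), np.float64(25.82))]
[(array([ 0.678,  0.184, -0.028]), np.float64(5.18)), (array([0.585, 0.074, 0.014]), np.float64(18.6)), (array([0.398, 0.052, 0.149]), np.float64(2.42)), (array([0.455, 0.128, 0.128]), np.float64(22.45))]
[(array([0.52 , 0.203, 0.07 ]), np.float64(1.92)), (array([0.605, 0.122, 0.081]), np.float64(3.56)), (array([0.516, 0.017, 0.076]), np.float64(0.53)), (array([0.425, 0.089, 0.076]), np.float64(0.14))]
scene [([156, 124, 25, 17, 99], array([167.4, 132.2])), ([141, 136, 15, 13, 82], array([149.1, 143.9])), ([282, 169, 13, 19, 130], array([289.5, 178.7]))]
side [([238, 78, 15, 14, 135], array([244.8,  85.6])), ([257, 82, 15, 14, 123], array([264.1,  89.8])), ([277, 83, 15, 14, 129], array([284. ,  90.6])), ([249, 205, 21, 19, 207], array([259.4, 216.4]))]
```

View pics/crop.png

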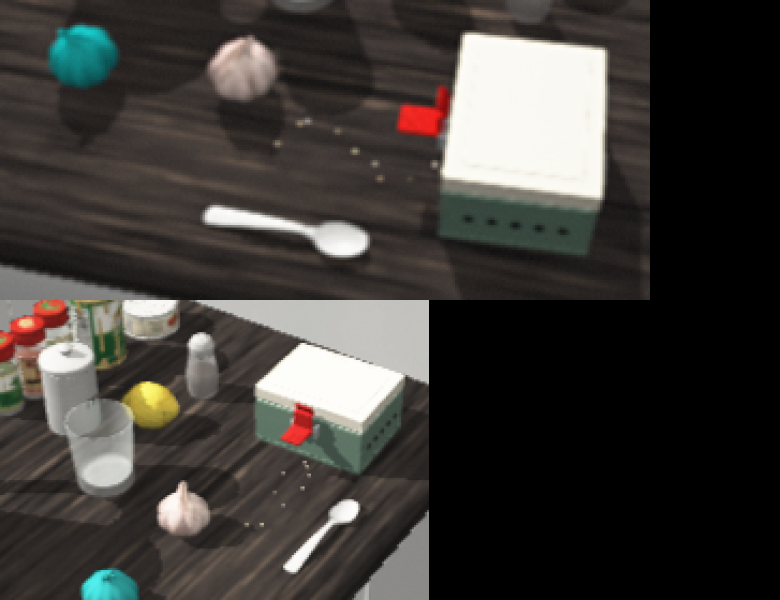

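The crop confirms the garlic is the whitish pink bulb at (243,73) in the top half and (184,513) in the bottom half, beside the spoon and the turquoise decoy. The lid and box corners are readable, so I'll fit the keeper's pose.

Run:
```python
from h import *; from plant import *
C={n:camera_info(n) for n in("scene","side")}
sd=lambda p:np.array(p)/2.5+[90,170]; sc=lambda p:(np.array(p)-[0,300])/2.143+[150,120]
o=[]
F,B,L=-.058,.058,.073
for m,p in [((F,L,.081),(463,34)),((B,L,.081),(607,48)),((B,-L,.081),(604,194)),((F,-L,.081),(444,180)),((F,-L,0),(440,237)),((B,-L,0),(588,252))]: o.append(("side",m,sd(p)))
for m,p in [((F,L,.081),(256,384)),((B,L,.081),(303,346)),((B,-L,.081),(405,376)),((F,-L,.081),(362,417)),((F,L,0),(256,440)),((F,-L,0),(361,471)),((B,-L,0),(402,430))]: o.append(("scene",m,sc(p)))
def X(p,m): c,s=np.cos(p[2]),np.sin(p[2]);return np.array([p[0]+c*m[0]-s*m[1],p[1]+s*m[0]+c*m[1],m[2]+(p[3] if len(p)>3 else 0)])
f=lambda p:np.concatenate([P(C[n],X(p,m))[0]-uv for n,m,uv in o])
for p0 in([.516,.108,-.72],[.516,.108,-.72,0]):
    r=least_squares(f,p0,loss="soft_l1");print(r.x.round(4));
print(f(r.x).reshape(-1,2).round(1).tolist())
p=least_squares(f,[.516,.108,-.72],loss="soft_l1").x
for n,m in dict(pad=(-.09,0,.052),lidfront=(-.048,0,.081),hinge=(.058,0,.062),inn=(0,0,.004)).items(): print(n,X(p,m).round(4))
print("open lid ends",X(p,(.068,L,.18)),X(p,(.068,-L,.18)))
# red latch check: pad centre + upright
for n in C: print(n,P(C[n],X(p,(-.085,0,.052))),P(C[n],X(p,(-.07,0,.083))))
x,e=tri([(C["side"],sd((243,72))),(C["scene"],sc((184,513)))]);print("garlic",x,e)
```

```text
[ 0.5167  0.1074 -0.7047]
[ 0.5175  0.1078 -0.7056 -0.0016]
[[0.1, 0.2], [-0.7, 0.5], [-0.0, 1.7], [-0.0, -0.2], [0.0, 0.7], [0.0, 1.9], [-0.5, -0.4], [-1.2, -3.1], [-0.2, -2.6], [0.6, 0.7], [-0.4, -1.9], [-0.7, 0.8], [-1.2, -3.1]]
pad [0.4482 0.1657 0.052 ]
lidfront [0.4802 0.1385 0.081 ]
hinge [0.5609 0.0698 0.062 ]
inn [0.5167 0.1074 0.004 ]
open lid ends [0.61584247 0.11894258 0.18      ] [0.52125913 0.00772211 0.18      ]
scene [[288.50111524 181.06913314]] [[291.58563367 168.18299205]]
side [[257.41240927 218.50538081]] [[265.40606045 209.47302215]]
garlic [0.36632954 0.30957617 0.01998114] 0.2759122204649316
```

The keeper fit is good: centre (0.517, 0.107), yaw -0.705, and the height offset is about 0. The garlic is at (0.366, 0.310). Next I'll locate the fridge and cabinet so the paths stay clear.

Run:
```python
import plant; print([n for n in dir(plant) if n[0]!='_'], getattr(plant,'pinch_z',None), observe().keys() if 'observe' in globals() else '')
from h import *; from plant import *
C={n:camera_info(n) for n in("scene","side")}; k=.64
t=lambda a,b:tri([(C["scene"],np.array(a)*k),(C["side"],np.array(b)*k)])
print("worktop front corner",t((600,268),(592,520)))
print("handle low",t((652,292),(668,598)),"handle top",t((688,178),(727,512)))
print("back corner at fridge",t((362,186),(597,185)))
```

```text
['MotionError', 'camera', 'camera_info', 'job_done', 'observe', 'pinch_z'] 0.0188 
worktop front corner (array([ 0.52114178, -0.12768793, -0.00751707]), np.float64(0.9244262302206607))
handle low (array([ 0.55882024, -0.23416051, -0.08328879]), np.float64(6.0786015382189476)) handle top (array([ 0.51181549, -0.22369877,  0.19238651]), np.float64(7.0300337474498065))
back corner at fridge (array([0.90938632, 0.27238995, 0.01701515]), np.float64(7.417984166447553))
```

The fridge side lies at keeper x ≈ +0.155, so I'll keep a small radius and have the tool's long axis tangential as it passes.

Request:
{"name": "step_arm", "arguments": {"steps": [[[23,38,0],[0,0,0.185],1],[[23,38,0],[0,0,0.185],1],[[23,38,0],[0,0,0.185],1],[[23,38,0],[0,0,0.185],1],[[23,38,0],[0,0,0.185],1],[[23,38,0],[0,0,0.185],1],[[23,38,0],[0,0,0.185],1],[[23,38,0],[0,0,0.185],1]], "force": 20}}

```text
time_s: 1.1
position: [0.3299, -0.3281, 0.2185]
ee_rot: [-2.059, -2.372, 0.0]
ft_force: [0.4, 0.3, 1.1]
opening: 0.193
grip_force: 0.0
```

Request:
{"name": "step_arm", "arguments": {"steps": [[[20,45,0],[0,0,0.185],1],[[20,45,0],[0,0,0.185],1],[[20,45,0],[0,0,0.185],1],[[20,45,0],[0,0,0.185],1],[[6,53,0],[0,0,0],1],[[6,53,0],[0,0,0],1],[[6,53,-10],[0,0,0],1],[[6,53,-20],[0,0,0],1]]}}

```text
time_s: 2.1
position: [0.4342, 0.0639, 0.1887]
ee_rot: [1.072, 2.951, 0.001]
ft_force: [1.0, -0.2, 0.6]
opening: 0.004
grip_force: 0.0
```

```bash
cat >> h.py <<'E'
from plant import *
K=np.array([.5167,.1074]);ex=np.array([np.cos(-.7047),np.sin(-.7047)]);ey=np.array([-ex[1],ex[0]])
def st():
    s=observe();p=s["position"];y=R.from_rotvec(s["ee_rot"]).as_matrix()
    d=p[:2]-K;print("t",round(s["time_s"],2),"p",p.round(4),"keeper xy",(d@ex).round(4),(d@ey).round(4),"yaw_y",np.degrees(np.arctan2(y[1,1],y[0,1])).round(2),"z",y[:,2].round(3),"F",s["ft_force"].round(1),"op",round(s["opening"],2),"q7",s["q"][6].round(2));return s
def W(x,y): return K+x*ex+y*ey
E
python3 -c "
from h import *
s=st(); print('to pad mm',(W(-.091,0)-s['position'][:2])*1000)
for n in ('wrist','side'):
    c=camera_info(n);i=camera(n);cv2.imwrite(f'pics/{n}1.png',i[:,:,::-1])
"
```

```text
t 2.1 p [0.4342 0.0639 0.1887] keeper xy -0.0347 -0.0866 yaw_y 50.07 z [ 0.002 -0.    -1.   ] F [ 1.  -0.2  0.6] op 0.0 q7 0.28
to pad mm [ 13.17502725 102.4272869 ]
```

Request:
{"name": "step_arm", "arguments": {"steps": [[[6,50,0],[0,0,0],1],[[7,52,0],[0,0,0],1],[[0,0,-40],[0,0,0],1],[[0,0,-40],[0,0,0],1],[[0,0,-30],[0,0,0],1],[[0,0,-9],[0,0,0],1],[[0,0,0],[0,0,0],1],[[0,0,0],[0,0,0],1]]}}

```text
time_s: 3.2
position: [0.4474, 0.1648, 0.0707]
ee_rot: [1.071, 2.952, 0.002]
ft_force: [0.5, -1.1, -0.0]
opening: 0.007
grip_force: 0.0
```

```bash
python3 -c "
from h import *
s=st(); print('to pad mm',(W(-.091,0)-s['position'][:2])*1000)
a=camera('side');b=camera('scene')
o=np.hstack([cv2.resize(a[170:290,210:340],(420,388)),cv2.resize(b[130:230,250:350],(380,388))])
cv2.imwrite('pics/pad.png',o[:,:,::-1])
"
```

```text
t 3.2 p [0.4474 0.1648 0.0707] keeper xy -0.09 -0.0012 yaw_y 50.11 z [ 0.002  0.001 -1.   ] F [ 0.5 -1.1 -0. ] op 0.01 q7 -0.1
to pad mm [-0.03045787  1.58268689]
```

View pics/pad.png

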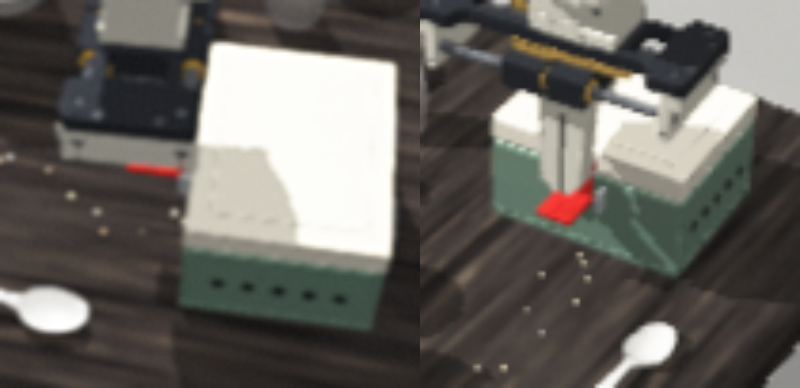

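The closed fingers stand right above the red pad (at about (565,205) in the scene half). I'll press now.

Request:
{"name": "step_arm", "arguments": {"steps": [[[-1,1,-14],[0,0,0],1],[[0,0,-4],[0,0,0],1],[[0,0,-3],[0,0,0],1],[[0,0,-2],[0,0,0],1],[[0,0,-1],[0,0,0],1],[[0,0,0],[0,0,0],1],[[0,0,0],[0,0,0],1],[[0,0,0],[0,0,0],1]]}}

```text
time_s: 4.3
position: [0.4446, 0.1659, 0.0469]
ee_rot: [1.07, 2.954, -0.001]
ft_force: [-5.0, -0.3, 14.8]
opening: 0.005
grip_force: 7.8
```

```bash
python3 -c "
from h import *
s=st()
a=camera('side');b=camera('scene')
o=np.hstack([cv2.resize(a[100:290,190:340],(400,506)),cv2.resize(b[80:230,230:350],(400,506))])
cv2.imwrite('pics/press.png',o[:,:,::-1])
"
```

```text
t 4.3 p [0.4446 0.1659 0.0469] keeper xy -0.0928 -0.0021 yaw_y 50.19 z [-0.    -0.001 -1.   ] F [-5.  -0.3 14.8] op 0.01 q7 -0.15
```

View pics/press.png

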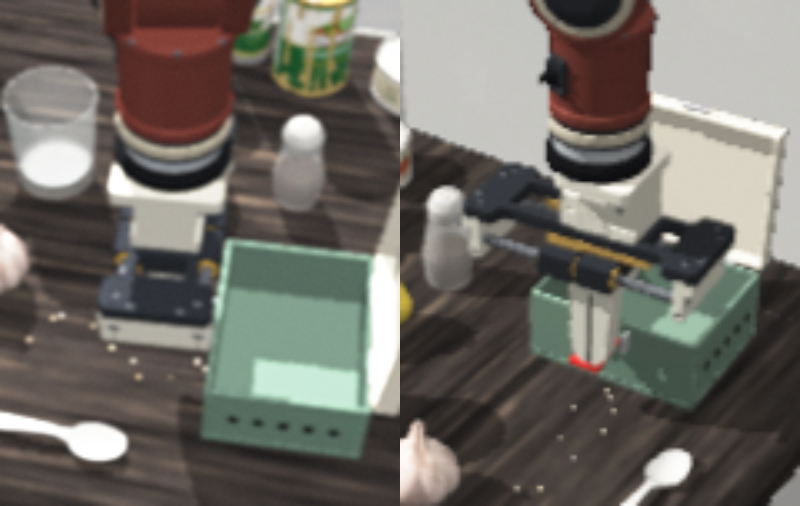

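The lid is fully open: it stands upright at the back in both views. Next: up, over to the garlic, and look from close by.

Request:
{"name": "step_arm", "arguments": {"steps": [[[0,0,30],[0,0,0],1],[[0,0,55],[0,0,0],1],[[-15,28,20],[0,0,0.175],0],[[-16,29,0],[0,0,0.175],-1],[[-16,29,0],[0,0,0.175],-1],[[-16,29,0],[0,0,0.175],-1],[[-15,29,0],[0,0,0],-1],[[0,0,0],[0,0,0],-1]]}}

```text
time_s: 5.4
position: [0.3664, 0.3119, 0.1509]
ee_rot: [-0.014, 3.142, 0.003]
ft_force: [0.2, -0.3, 0.1]
opening: 0.604
grip_force: 0.0
```

```bash
python3 -c "
from h import *
s=st(); c=camera_info('wrist');a=camera('wrist')
print(c['xyz'],R.from_rotvec(c['rotation']).as_matrix()[:,2]); print('garlic base/mid proj',P(c,[[.3663,.3096,.0],[.3663,.3096,.03]]))
a=np.ascontiguousarray(a[:,:,::-1]);cv2.imwrite('pics/w2.png',a)
b=np.ascontiguousarray(camera('scene')[:,:,::-1]);cv2.imwrite('pics/s2.png',b)
d=camera('side')[:,:,::-1];cv2.imwrite('pics/d2.png',d)
o=np.hstack([cv2.resize(a,(520,390)),cv2.resize(b[170:280,180:260],(280,390))]);cv2.imwrite('pics/g2.png',o)
"
```

```text
t 5.4 p [0.3664 0.3119 0.1509] keeper xy -0.247 0.0584 yaw_y 90.52 z [ 0.     0.002 -1.   ] F [ 0.2 -0.3  0.1] op 0.6 q7 0.24
[0.28238424 0.30978385 0.31778879] [-0.30062366 -0.00434289  0.95373296]
garlic base/mid proj [[249.75307172 181.88136438]
 [249.67808197 189.52499839]]
```

View pics/g2.png

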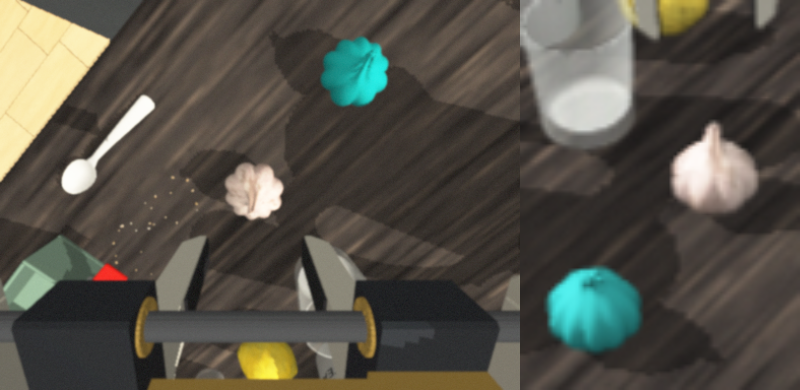

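The wrist view shows the garlic at (254,191) in the picture, which is (250,188) native. The predicted position is (250,188), so the estimate holds. I'll descend and grip.

Request:
{"name": "step_arm", "arguments": {"steps": [[[0,-2,-25],[0,0,0],-1],[[0,0,-25],[0,0,0],-1],[[0,0,-40],[0,0,0],-1],[[0,0,-30],[0,0,0],-1],[[0,0,-15],[0,0,0],-1],[[0,0,-6],[0,0,0],-1],[[0,0,0],[0,0,0],-1],[[0,0,0],[0,0,0],0]], "force": 12}}

```text
time_s: 6.55
position: [0.3681, 0.308, 0.0105]
ee_rot: [-0.006, 3.14, 0.002]
ft_force: [0.4, 0.3, 0.4]
opening: 0.935
grip_force: 0.0
```

Request:
{"name": "step_arm", "arguments": {"steps": [[[0,0,0],[0,0,0],1],[[0,0,0],[0,0,0],1],[[0,0,0],[0,0,0],1],[[0,0,0],[0,0,0],1],[[0,0,0],[0,0,0],1],[[0,0,0],[0,0,0],1],[[0,0,10],[0,0,0],1],[[0,0,15],[0,0,0],1]]}}

```text
time_s: 7.55
position: [0.3672, 0.307, 0.0351]
ee_rot: [0.007, -3.141, 0.002]
ft_force: [0.0, -0.3, -0.9]
opening: 0.596
grip_force: 12.0
```

Request:
{"name": "step_arm", "arguments": {"steps": [[[0,0,45],[0,0,0],1],[[0,0,45],[0,0,-0.1],1],[[15,-20,15],[0,0,-0.15],1],[[26,-35,0],[0,0,-0.15],1],[[26,-35,0],[0,0,-0.15],1],[[26,-35,0],[0,0,-0.15],1],[[26,-35,0],[0,0,0],1],[[16,-22,0],[0,0,0],1]]}}

```text
time_s: 8.55
position: [0.5034, 0.1231, 0.1404]
ee_rot: [1.075, 2.951, -0.001]
ft_force: [0.9, 0.1, -1.5]
opening: 0.597
grip_force: 12.0
```

```bash
python3 -c "
from h import *
s=st(); print('to place mm',(W(-.006,0)-s['position'][:2])*1000, s['grip_force'])
"
```

```text
t 8.55 p [0.5034 0.1231 0.1404] keeper xy -0.0203 0.0034 yaw_y 49.98 z [ 0.    -0.001 -1.   ] F [ 0.9  0.1 -1.5] op 0.6 q7 0.12
to place mm [  8.6823262  -11.79455573] 11.995199524099007
```

Request:
{"name": "step_arm", "arguments": {"steps": [[[9,-12,0],[0,0,0],1],[[0,0,-10],[0,0,0],1],[[0,0,-30],[0,0,0],1],[[0,0,-30],[0,0,0],1],[[0,0,-30],[0,0,0],1],[[0,0,-15],[0,0,0],1],[[0,0,-5],[0,0,0],1],[[0,0,0],[0,0,0],1]]}}

```text
time_s: 9.55
position: [0.5117, 0.1142, 0.02]
ee_rot: [1.07, 2.954, 0.001]
ft_force: [0.4, 0.1, -1.3]
opening: 0.595
grip_force: 12.0
```

```bash
python3 -c "
from h import *
s=st(); print(s['grip_force'])
"
```

```text
t 9.55 p [0.5117 0.1142 0.02  ] keeper xy -0.0083 0.0019 yaw_y 50.18 z [ 0.001  0.    -1.   ] F [ 0.4  0.1 -1.3] op 0.59 q7 -0.0
11.994466456817463
```

Request:
{"name": "step_arm", "arguments": {"steps": [[[0,0,-3],[0,0,0],1],[[0,0,-2],[0,0,0],1],[[0,0,-1],[0,0,0],1],[[0,0,0],[0,0,0],1],[[0,0,0],[0,0,0],-0.5],[[0,0,0],[0,0,0],-0.5],[[0,0,0],[0,0,0],-0.5],[[0,0,10],[0,0,0],-0.5]]}}

```text
time_s: 10.55
position: [0.511, 0.1133, 0.0234]
ee_rot: [-1.07, -2.952, 0.002]
ft_force: [-0.8, 0.2, 0.7]
opening: 0.748
grip_force: 0.0
```

Request:
{"name": "step_arm", "arguments": {"steps": [[[0,0,20],[0,0,0],-0.5],[[0,0,40],[0,0,0],-0.5],[[0,0,45],[0,0,0],-0.5],[[0,0,50],[0,0,0],1],[[0,0,40],[0,0,0],1],[[0,0,0],[0,0,0],1],[[0,0,0],[0,0,0],1],[[0,0,0],[0,0,0],1]]}}

```text
time_s: 11.55
position: [0.5106, 0.113, 0.2172]
ee_rot: [-1.07, -2.951, 0.003]
ft_force: [0.2, -0.3, -0.6]
opening: 0.259
grip_force: 0.0
```

```bash
python3 -c "
from h import *
s=st()
a=camera('side');b=camera('scene')
o=np.hstack([cv2.resize(a[100:290,190:340],(400,506)),cv2.resize(b[40:230,210:362],(400,506))])
cv2.imwrite('pics/placed.png',o[:,:,::-1])
for x,y in((.105,-.05),(.105,-.02)): print((W(x,y)-s['position'][:2])*1000,W(x,y))
"
```

```text
t 11.55 p [0.5106 0.113  0.2172] keeper xy -0.0083 0.0003 yaw_y 50.15 z [-0.003 -0.001 -1.   ] F [ 0.2 -0.3 -0.6] op 0.26 q7 0.23
[  53.71436266 -111.70974208] [0.56429936 0.00129015]
[ 73.14852217 -88.85556425] [0.58373352 0.02414432]
```

View pics/placed.png

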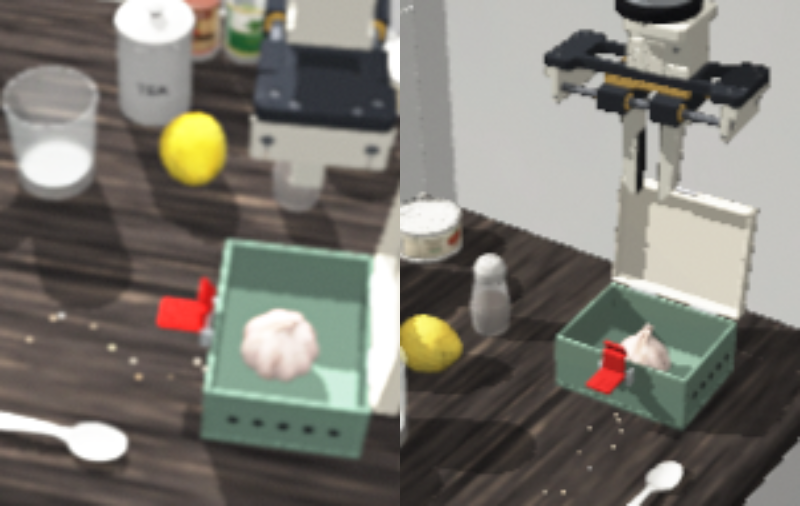

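The garlic sits on the keeper's floor at about (280,343) in the side half, and the lid is upright. Now I go behind the lid, over the top at its -y end, with the tool tilted 10° so its body leans away from the fridge.

Request:
{"name": "step_arm", "arguments": {"steps": [[[17,-36,0],[-0.055,-0.065,0],1],[[17,-36,0],[-0.058,-0.068,0],1],[[18,-36,0],[0,0,0],1],[[2,-2,0],[0,0,0],1],[[0,0,0],[0,0,0],1],[[0,0,0],[0,0,0],1],[[0,0,0],[0,0,0],1],[[0,0,0],[0,0,0],1]]}}

```text
time_s: 12.65
position: [0.5654, 0.0042, 0.2187]
ee_rot: [1.013, 2.799, -0.091]
ft_force: [-0.2, 0.4, -0.2]
opening: 0.006
grip_force: 0.0
```

```bash
python3 -c "
from h import *
s=st()
a=camera('side');b=camera('scene')
o=np.hstack([cv2.resize(a[60:290,230:412],(400,506)),cv2.resize(b[40:230,250:402],(400,506))])
cv2.imwrite('pics/behind.png',o[:,:,::-1])
print((W(.106,-.05)-s['position'][:2])*1000)
"
```

```text
t 12.65 p [0.5654 0.0042 0.2187] keeper xy 0.104 -0.0471 yaw_y 50.19 z [ 0.132 -0.112 -0.985] F [-0.2  0.4 -0.2] op 0.01 q7 0.3
[-0.33739568 -3.54956723]
```

View pics/behind.png

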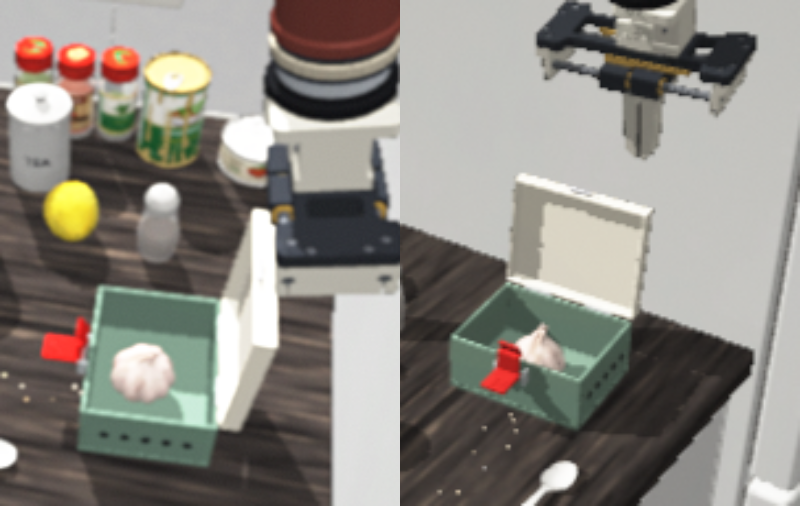

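The tool is above and behind the lid, and nothing touches. I'll descend behind it.

Request:
{"name": "step_arm", "arguments": {"steps": [[[1,-3,0],[0,0,0],1],[[0,0,-15],[0,0,0],1],[[0,0,-20],[0,0,0],1],[[0,0,-20],[0,0,0],1],[[0,0,-15],[0,0,0],1],[[0,0,0],[0,0,0],1],[[0,0,0],[0,0,0],1],[[0,0,0],[0,0,0],1]]}}

```text
time_s: 13.75
position: [0.5671, 0.0007, 0.1494]
ee_rot: [1.014, 2.797, -0.09]
ft_force: [-0.6, 0.4, -0.0]
opening: 0.006
grip_force: 0.0
```

```bash
python3 -c "
from h import *
s=st()
# tip path: contact at s from hinge, finger centre 7.5mm behind
prev=np.array([.107,-.05,.150])
for th in (90,80,70,60,50,40,30,20,10,3):
    t=np.radians(th);sl=.092+.012*(90-th)/90
    x=.058-sl*np.cos(t)+.018*np.sin(t)+.0075;z=.062+sl*np.sin(t)+.018*np.cos(t);y=-.05+.05*min(1,(90-th)/60)
    w=W(x,y);c=np.array([*w,z]);p=np.array([*W(*prev[:2]),prev[2]]);print(th,(x*1000).round(),(z*1000).round(),((c-p)*1000).round());prev=np.array([x,y,z])
"
```

```text
t 13.75 p [0.5671 0.0007 0.1494] keeper xy 0.1075 -0.0486 yaw_y 50.13 z [ 0.134 -0.112 -0.985] F [-0.6  0.4 -0. ] op 0.01 q7 0.2
90 83.0 154.0 [-18.  15.   4.]
80 67.0 157.0 [-7. 17.  3.]
70 50.0 157.0 [-8. 17.  0.]
60 33.0 154.0 [-8. 17. -3.]
50 17.0 148.0 [-7. 17. -6.]
40 1.0 139.0 [-6. 16. -9.]
30 -12.0 128.0 [ -5.  15. -12.]
20 -24.0 114.0 [ -9.   7. -14.]
10 -32.0 98.0 [ -7.   6. -16.]
3 -37.0 85.0 [ -3.   3. -12.]
```

Request:
{"name": "step_arm", "arguments": {"steps": [[[-9,8,2],[0,0,0],1],[[-9,7,2],[0,0,0],1],[[-7,17,3],[0,0,0],1],[[-8,17,0],[0,0,0],1],[[-8,17,-3],[0,0,0],1],[[-7,17,-6],[0,0,0],1],[[-6,16,-9],[0,0,0],1],[[-5,15,-12],[0,0,0],1]]}}

```text
time_s: 14.75
position: [0.5068, 0.116, 0.126]
ee_rot: [1.013, 2.798, -0.091]
ft_force: [-0.6, -0.8, 0.9]
opening: 0.005
grip_force: 0.5
```

```bash
python3 -c "
from h import *
s=st()
a=camera('side');b=camera('scene')
o=np.hstack([cv2.resize(a[100:290,190:340],(400,506)),cv2.resize(b[40:230,210:362],(400,506))])
cv2.imwrite('pics/mid.png',o[:,:,::-1])
"
```

```text
t 14.75 p [0.5068 0.116  0.126 ] keeper xy -0.0131 0.0001 yaw_y 50.21 z [ 0.133 -0.113 -0.985] F [-0.6 -0.8  0.9] op 0.01 q7 -0.12
```

View pics/mid.png

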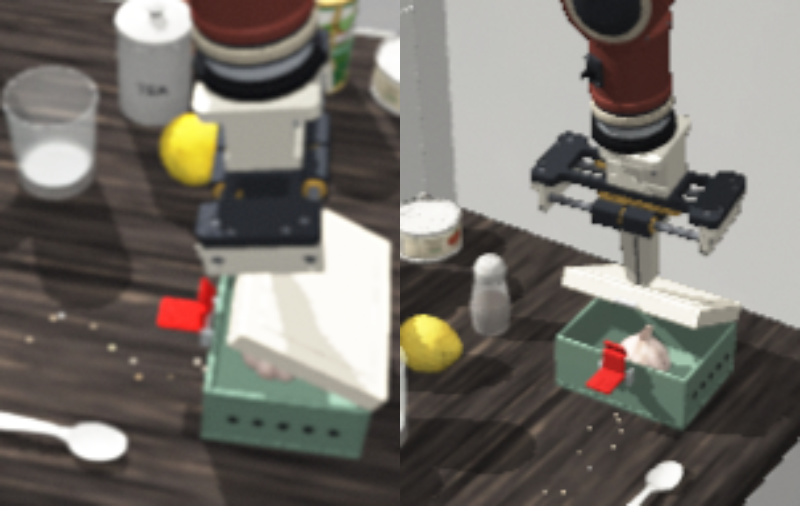

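The lid is at about 30° with the finger on its outer face. I'll keep following it down and press it shut.

Request:
{"name": "step_arm", "arguments": {"steps": [[[-9,8,-14],[0,0,0],1],[[-7,6,-14],[0,0,0],1],[[-5,4,-12],[0,0,0],1],[[0,0,-4],[0,0,0],1],[[0,0,-3],[0,0,0],1],[[0,0,-2],[0,0,0],1],[[0,0,0],[0,0,0],1],[[0,0,0],[0,0,0],1]]}}

```text
time_s: 15.85
position: [0.4864, 0.1338, 0.0788]
ee_rot: [1.013, 2.797, -0.088]
ft_force: [-6.1, 0.5, 15.4]
opening: 0.005
grip_force: 7.8
```

The force is 15 N at the lid's shut height, so it has probably snapped. I'll lift off and look.

Request:
{"name": "step_arm", "arguments": {"steps": [[[0,0,3],[0,0,0],1],[[0,0,5],[0,0,0],1],[[0,0,15],[0,0,0],1],[[-5,-5,40],[0.055,0.065,0],1],[[-10,-40,40],[0.058,0.068,0],1],[[-10,-50,20],[0,0,0],1],[[0,-40,0],[0,0,0],1],[[0,0,0],[0,0,0],1]]}}

```text
time_s: 16.85
position: [0.4613, -0.0068, 0.2]
ee_rot: [1.083, 2.949, -0.003]
ft_force: [0.5, 0.5, 0.2]
opening: 0.002
grip_force: 0.0
```

```bash
python3 -c "
from h import *
s=st()
a=camera('side');b=camera('scene')
o=np.hstack([cv2.resize(a[100:290,110:340],(480,396)),cv2.resize(b[130:250,180:345],(320,396))])
cv2.imwrite('pics/end.png',o[:,:,::-1])
"
```

```text
t 16.85 p [ 0.4613 -0.0068  0.2   ] keeper xy 0.0317 -0.1229 yaw_y 49.67 z [-0.001 -0.002 -1.   ] F [0.5 0.5 0.2] op 0.0 q7 0.42
```

View pics/end.png

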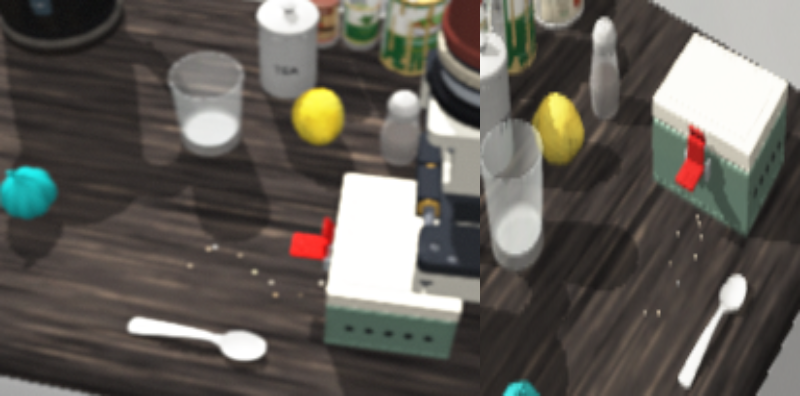

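The lid is shut flat under the latch, the bystanders have not moved, and the arm is clear at z 0.2.

```bash
python3 -c "
from plant import *
print(job_done())"
```

```text
the job is handed in; nothing more can be done
None
```

The garlic is in the keeper with the lid snapped shut; the lemon, tumbler and salt shaker were left where they stand, and the job was handed in at about 17 s of the 61 s allowed.

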